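Close up the vial case

ROBOT

A 6-joint arm with a two-finger parallel gripper is mounted at the origin on the work surface. World frame = base frame: x ahead of the robot, y to its left, z up, the work surface at z = 0. Lengths are in m, angles in rad, forces in N, time in s.
With the tool pointing down it reaches from about 0.3 to 0.75 m from the base axis. Payload 8.5 kg.
Tool frame: the origin (TCP) lies between the finger pads; the fingertips stand 8 mm ahead of it and the grasp point (between the pads) lies 11 mm behind it; y points along the fingers, x is the direction in which the jaws open and shut, and the axes are right-handed (so a half turn about y gives the same grasp; the last joint's range is limited). The gripper opens to 88 mm and grips with 3 to 60 N. Pads are 18 mm wide; open, the fingers measure 123 mm over their backs; the gripper's body (75 mm by 187 mm) begins 45 mm behind the grasp point.
Start: joints at [1.108, 0.381, 1.297, -0, 1.464, -0.215], TCP at [0.135, 0.533, 0.247] pointing down, gripper open.
Joint ranges: [-3.11, 3.11], [-0.89, 2.33], [0.22, 2.48], [-1.42, 4.56], [0.17, 2.85], [-2.88, 2.88]. Speed limits (rad/s): [2.39, 2.39, 3.14, 3.14, 3.14, 3.14].

INTERFACE

Orientations are given as a unit quaternion [w, x, y, z].
In Python, from plant import status, camera, camera_info, robot gives the robot as it stands. The module is installed in compiled form; this text tells all that it offers.
- The arm moves only by the shell command python3 -m pendant 'ROWS' [FORCE]. ROWS is JSON, a list of rows, each an object with "linear": the shift along the tool's x, y, z in m, a list of three; "delta_rot": the turn, a rotation vector about the tool's x, y, z in rad, a list of three; "hand": the finger opening in m, from 0 to 0.0881. In form: [{"linear": [x, y, z], "delta_rot": [ax, ay, az], "hand": hand}, ...]. A call has 1 to 20 rows; each row shifts and turns the commanded pose from where the row before left it, along the tool's axes as they then stand; what a row does not reach is not made up. A row lasts 1/10 s, in which the tool goes at most 50 mm and 8.59 degrees, less where a joint would pass 70% of its speed; a pose out of reach is approached as far as the arm can. A call is refused whole if a number of a shift passes 0.05 or a number of a turn 0.15, either way. A call with a gripper value outside its range is refused whole. The fingers move at their own pace and stop on an object; FORCE is the grip in N (left out, the last holds). Time passes only in rows, so rows that do not move let the fingers close. It gives the time, the measured TCP pose, the force and the opening at its end, in the units of the state.
- status.state(): the state, without advancing time (a new reading comes with each control period).
- camera(name): name is "scene" or "side" or "wrist"; returns the picture (400x640x3 uint8, red, green, blue); there is no depth.
- camera_info(name): a dict with "vfov" (degrees; the focal length in pixels is half the picture's height over the tangent of half this angle, whatever the lens; pixels are square), "cx", "cy" (the principal point, pixels), "xyz" and "attitude" of the camera in the world. Camera axes: x right, y up, looking along -z (the intrinsics and any distortion apply to the point x, -y, -z); pixel columns grow to the right and rows downward; lengths in m; the calibration is good to about 2 mm. A picture is of the moment at which its call begins: read the wrist's pose just before it. camera_info takes no time and is no camera call; for the wrist camera it gives the pose at the moment of the call.
- robot.finish_job(): hands the job in, once; it reports no verdict.
The state is a dict: "clock": time; "q": joint angles; "qd": joint speeds; "effort": joint torques, N m; "tool_pos": TCP position; "eef_rot": TCP orientation; "wrist_force": force on the tool from outside, world axes, zero at the start; "torque": the same for the moment, N m; "finger_gap": finger opening in m.
Only numpy, scipy, OpenCV 4.12 (cv2) and the standard library are available. Lean on these libraries where they do the work, as an engineer would, in place of code of your own. Each camera call takes 0.05 s, during which the arm holds its last target. There are 200 camera calls.

TASK

Close up the white vial case: with the fingertips, first push the upright inner flap over until it lies flat on its seat above the vials, and only then push the standing cover over and down until it is fully shut on the rim. This is pushing work only: pick nothing up, leave the vials standing in their cells and do not disturb the other things on the bench.

Things in the scene. Friction and masses are not known exactly. Their poses are not given: they have to be found in the camera images.
- case: Open white vial case, fixed on a metal stand plate (330 x 200 mm) 16 to 48 mm above the bench. Case 180 mm along its x, 160 along y, rim 75 mm above the plate; vials in low cells inside (tops 49 mm above the plate). Origin: centre of the case's underside, on the plate. x runs along both hinges, away from the robot (yaw up to 0.6 rad either way); y from the flap's hinge to the cover's; z up.
- flap (a joint): Angle of the inner flap, a white plate 5 mm thick, 104 mm wide along case x (centred), reaching 118 mm from its hinge. 0 = flat inside the case (upper face 63 mm above the plate, 12 mm below the rim), 1.57 = upright, stop 1.8. It folds down by swinging its free edge over towards case +y. Stiff hinge: stays where left; 1 to 2 N near the free edge moves it.
- flap_hinge (a point): Middle of the flap's hinge line, which runs along the case's x: 70 mm from the case's centre on the case's -y side, 58 mm above the plate. Fixed on the case; axes as the case's.
- flap_edge (a point): Middle of the flap's free edge, on the face that is uppermost when folded and that looks outward (case -y) when upright; 118 mm from the hinge.
- cover (a joint): Angle of the cover, a white plate 9 mm thick, 184 mm wide along case x (centred), reaching 162 mm from its hinge. 0 = shut on the rim (upper face 84 mm above the plate), 1.57 = straight up, larger = leaning outward (case +y), stop 2.1. It shuts by swinging its free edge over towards case -y. Stiff hinge: stays where left; 1 to 4 N near the free edge moves it.
- cover_hinge (a point): Middle of the cover's hinge line, which runs along the case's x: 80 mm from the case's centre on the case's +y side, 75 mm above the plate. Fixed on the case; axes as the case's.
- cover_edge (a point): Middle of the cover's free edge, on its outer face (uppermost when shut, looking outward, case +y, when open); 162 mm from the hinge.
- bottle: Bystander: amber bottle, 40 mm diameter, 75 mm tall, standing loose on the stand plate at the case's near (-x) side. Origin: centre of its underside.
- pipette: Bystander: pipette about 210 mm long, 26 mm high, lying loose on the stand plate along the case's far (+x) side, parallel to the case's y. Origin on its underside near its middle; its x axis points to its tip.
- tube_rack: Bystander: black rack of tubes, 85 x 130 mm, 98 mm tall, on the bench. Origin: centre of its underside.
- tip_box: Bystander: red box of pipette tips, 85 x 125 mm, 62 mm tall, on the bench. Origin: centre of its underside.
- microplate: Bystander: flat white well plate, 85 x 127 mm, 14 mm thick, on the bench. Origin: centre of its underside.
- vial_a: Loose capped vial, 21 mm diameter, 44 mm tall, standing in a cell of the case (several other vials there are fixed). Origin: centre of its underside, 5 mm above the stand plate.
- vial_b: Loose capped vial, 21 mm diameter, 44 mm tall, standing in a cell of the case (several other vials there are fixed). Origin: centre of its underside, 5 mm above the stand plate.
- vial_c: Loose capped vial, 21 mm diameter, 44 mm tall, standing in a cell of the case (several other vials there are fixed). Origin: centre of its underside, 5 mm above the stand plate.

How it is judged:
On the way, in this order (a step that is already met when the one before it is completed fails the run):
1. the flap is folded down flat, the cover still open (value of joint flap below 0.08 rad and value of joint cover above 1 rad), for 0.1 s.
2. the cover is swung shut over it (value of joint cover below 0.05 rad and value of joint flap below 0.08 rad), for 0.1 s.
At the end, for the whole second after the job is handed in: The flap lies flat (within 0.08 rad) and the cover is shut on the rim (within 0.05 rad) and at rest; the vials stand in their cells (moved less than 12 mm) and the bystanders stand where they were (within 30 mm) and upright (all of step 2 and value of joint cover above -0.05 rad and velocity of joint cover between -0.05 and 0.05 rad/s and distance of each of vial_a, vial_b, vial_c from where it was at the start of the episode below 0.012 m and angle between each of vial_a, vial_b, vial_c, bottle, pipette, tube_rack, tip_box, microplate's own z axis and vertical below 0.3 rad and distance of each of bottle, pipette, tube_rack, tip_box, microplate from where it was at the start of the episode below 0.03 m); the robot touches nothing.
It fails at once if the cover is swung in over the case (hinge below 1.0 rad) while the flap is not yet down (above 0.3 rad) (value of joint cover below 1 rad and value of joint flap above 0.3 rad).
It fails at once if a vial is lifted more than 15 mm out of its cell (z of any of vial_a, vial_b, vial_c in the frame of case above 0.02 m).
It fails at once if a bystander is shoved more than 30 mm (distance of any of bottle, pipette, tube_rack, tip_box, microplate from where it was at the start of the episode above 0.03 m).
It fails at once if a bystander is lifted more than 15 mm (z of any of bottle, pipette in the frame of case above 0.015 m or height (world z) of any of tube_rack, tip_box, microplate above 0.015 m).
It fails at once if a bystander is knocked over (angle between any of bottle, pipette, tube_rack, tip_box, microplate's own z axis and vertical above 0.5 rad).
It also fails if it takes over 50 s, if anything falls off the work surface, if the arm or the gripper's body presses on something with over 40 N, if the wrist force passes 120 N, or if a joint passes its speed limit or range.

## Working session

There is one attempt and no reset: what is moved stays moved. The work goes in short steps, Python scripts to look and compute and a shell command to move; the robot and the scene stay as the last step left them, time stands still between calls to the robot, and variables do not carry over. Pictures are saved under pics/ and viewed, about 8 in all and at most 12, crops included, and the job is handed in when it is done.

```bash
mkdir -p pics
python3 - <<'E'
from plant import status,camera,camera_info
import cv2
print(status.state())
for n in("scene","side"):
    print(n,camera_info(n)); cv2.imwrite(f"pics/{n}0.png",camera(n)[:,:,::-1])
E
```

```text
{'clock': 0.0, 'q': array([ 1.10767147e+00,  3.81189902e-01,  1.29823080e+00,  3.28915639e-06,
        1.46359433e+00, -2.15314126e-01]), 'qd': array([-7.90274389e-05,  1.05609702e-03, -1.44673149e-03,  1.92857473e-03,
       -3.68372958e-04,  1.34187562e-03]), 'effort': array([ 4.00086847e-04, -4.37936711e+01, -2.24560565e+01,  7.14219385e-02,
        3.52887658e-02, -1.32097894e-04]), 'tool_pos': array([0.13479556, 0.53295858, 0.24615114]), 'eef_rot': array([-0.55774503,  0.55817696,  0.43391813, -0.43482644]), 'wrist_force': array([-0.29683054, -0.15896694, -0.52593372]), 'torque': array([ 0.0045816 , -0.01222731,  0.02761851]), 'finger_gap': 0.08791775352798907}
scene {'vfov': 45.77348245437172, 'cx': 317.51921788657694, 'cy': 198.41685560420294, 'xyz': array([ 1.00181435, -0.5615797 ,  1.05542896]), 'attitude': array([0.89912256, 0.30002999, 0.10550148, 0.3007159 ])}
side {'vfov': 48.20918348926883, 'cx': 317.52470020807414, 'cy': 199.7320327723609, 'xyz': array([ 0.58067299, -0.94756959,  1.17107231]), 'attitude': array([0.9366737 , 0.34997778, 0.01179598, 0.00433438])}
```

View pics/scene0.png

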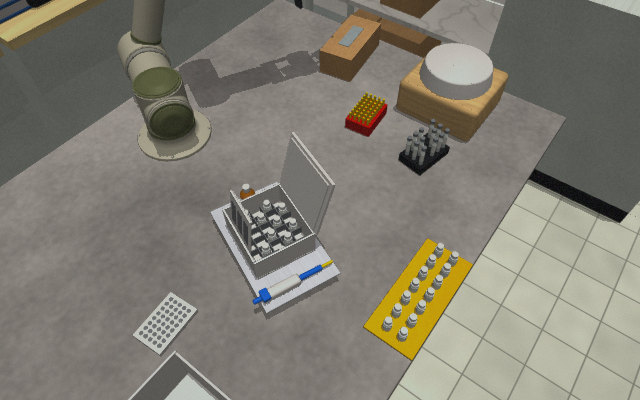

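View pics/side0.png

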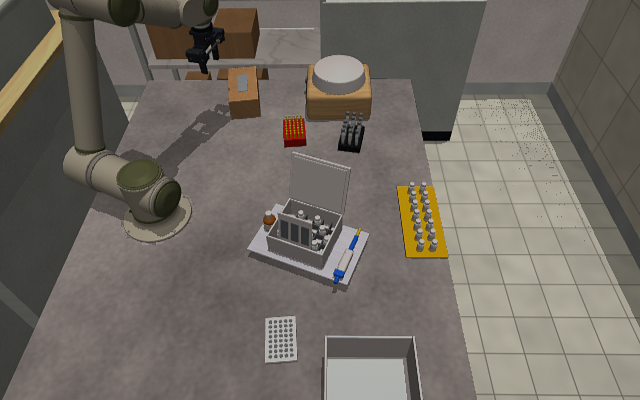

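The case sits at about (275,230) in the scene view and (305,230) in the side view. The cover stands open and the flap is upright. I'll enlarge both views.

Run:
```python
import cv2
a=cv2.imread("pics/scene0.png")[125:325,200:350]; b=cv2.imread("pics/side0.png")[145:295,240:380]
cv2.imwrite("pics/c1.png",cv2.resize(a,(450,600),interpolation=cv2.INTER_CUBIC))
cv2.imwrite("pics/c2.png",cv2.resize(b,(560,600),interpolation=cv2.INTER_CUBIC))
```

```text
(no output)
```

View pics/c1.png

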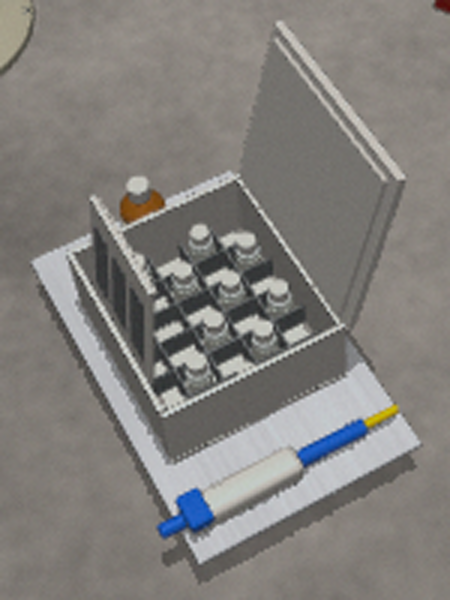

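View pics/c2.png

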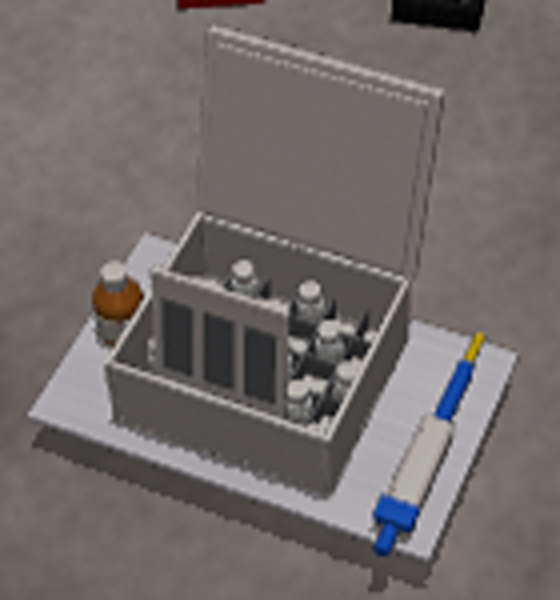

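```bash
cat > geo.py <<'E'
import numpy as np
from scipy.spatial.transform import Rotation as R
from scipy.optimize import least_squares
from plant import camera_info
def proj(ci,P):
    w,x,y,z=ci["attitude"]; p=R.from_quat([x,y,z,w]).inv().apply(np.atleast_2d(P)-ci["xyz"])
    f=200/np.tan(np.radians(ci["vfov"])/2)
    return np.c_[ci["cx"]+f*p[:,0]/-p[:,2],ci["cy"]-f*p[:,1]/-p[:,2]]
def cov(x,r,t,h): return [x,.08-r*np.cos(t)+h*np.sin(t),.075+r*np.sin(t)+h*np.cos(t)]
def flap(x,r,t,h): return [x,-.07+r*np.cos(t)-h*np.sin(t),.058+r*np.sin(t)+h*np.cos(t)]
def world(v,P): return R.from_euler('z',v[2]).apply(np.atleast_2d(P))+[v[0],v[1],v[3]]
E
python3 - <<'E'
from geo import *
S={"scene":((70,255),(165,412),(345,327),(237,177),(172,462),(281,21),(405,180),(90,198),(151,297)),
"side":((107,365),(330,437),(408,277),(200,214),(325,497),(210,27),(443,93),(153,273),(285,312))}
sc={"scene":(3,200,125),"side":(4,240,145)}
def mod(v):
    return world(v,[[-.09,-.08,.075],[.09,-.08,.075],[.09,.08,.075],[-.09,.08,.075],[.09,-.08,0],cov(-.092,.162,v[4],.009),cov(.092,.162,v[4],.009),flap(-.052,.118,v[5],.005),flap(.052,.118,v[5],.005)])
def res(v):
    o=[]
    for n in S:
        s,a,b=sc[n]; o.append((proj(camera_info(n),mod(v))-(np.array(S[n])/s+[a,b])))
    return np.array(o).ravel()
r=least_squares(res,[.5,0,0,.03,1.7,1.57],loss="soft_l1")
print(np.round(r.x,4)); print(np.round(res(r.x).reshape(2,-1,2),1).tolist())
v=r.x
print(np.round(world(v,[flap(0,.118,v[5],.005),flap(0,0,0,0),cov(0,.162,v[4],.009),cov(0,0,0,0)]),3))
E
```

```text
[ 0.5081 -0.1236 -0.3859  0.0327  1.8339  1.4346]
[[[-0.9, -0.5], [-0.4, 2.2], [0.3, -0.1], [0.7, -0.6], [0.9, 0.9], [-0.0, 0.8], [0.2, 0.2], [0.3, 0.3], [-0.1, -0.1]], [[-1.0, -0.8], [-0.5, 0.5], [0.1, 0.1], [-1.0, -0.8], [1.0, -0.3], [-0.2, -0.2], [-0.4, -0.3], [-0.7, -0.7], [0.4, 0.6]]]
[[ 0.486 -0.178  0.208]
 [ 0.482 -0.188  0.091]
 [ 0.557 -0.002  0.262]
 [ 0.538 -0.049  0.108]]
```

```bash
cat >> geo.py <<'E'
from plant import status
V=np.array([.5081,-.1236,-.3859,.0327,1.8339,1.4346])
def cur():
    s=status.state(); w,x,y,z=s["eef_rot"]; return s,R.from_quat([x,y,z,w])
def rep(tip=None):   # tip target in case frame -> shift in tool axes, if tool keeps orientation
    s,r=cur(); C=R.from_euler('z',V[2])
    tipw=s["tool_pos"]+.008*r.as_matrix()[:,1]
    print("t",round(s["clock"],2),"tip case",np.round(C.inv().apply(tipw-[V[0],V[1],V[3]]),4),"F case",np.round(C.inv().apply(s["wrist_force"]),1),"q",np.round(s["q"],2))
    D=C.as_matrix()@np.c_[[1,0,0],[0,0,-1],[0,1,0]]
    for k in(1,-1): print(" rotvec(tool) to goal",k,np.round((r.inv()*R.from_matrix(D@np.diag([k,1,k]))).as_rotvec(),3))
    if tip is not None: print(" shift tool",np.round(r.inv().apply(world(V,tip)[0]-tipw),4), "goal-frame", np.round(C.inv().apply(world(V,tip)[0]-tipw),4))
E
python3 -c "
from geo import *
rep([0,-.12,.26])
print(cur()[1].as_matrix().round(2))"
```

```text
t 0.1 tip case [-0.593   0.4678  0.2055] F case [-0.3 -0.2  0.5] q [ 1.11  0.38  1.3  -0.    1.46 -0.22]
 rotvec(tool) to goal 1 [ 1.000e-03  1.709e+00 -1.000e-03]
 rotvec(tool) to goal -1 [-1.000e-03 -1.433e+00 -1.000e-03]
 shift tool [-0.6639 -0.0538 -0.5064] goal-frame [ 0.593  -0.5878  0.0545]
[[ 0.25 -0.   -0.97]
 [ 0.97 -0.    0.25]
 [-0.   -1.    0.  ]]
```

```bash
python3 -m pendant '[{"linear":[0,-0.03,0],"delta_rot":[0,0,0],"hand":0},{"linear":[0,-0.033,0],"delta_rot":[0,0,0],"hand":0},{"linear":[0,-0.032,0],"delta_rot":[0,0,0],"hand":0},{"linear":[-0.0337,0,-0.0253],"delta_rot":[0,0,0],"hand":0},{"linear":[-0.0337,0,-0.0253],"delta_rot":[0,0,0],"hand":0},{"linear":[-0.0337,0,-0.0253],"delta_rot":[0,0,0],"hand":0},{"linear":[-0.0337,0,-0.0253],"delta_rot":[0,0,0],"hand":0},{"linear":[-0.0337,0,-0.0253],"delta_rot":[0,0,0],"hand":0},{"linear":[-0.0337,0,-0.0253],"delta_rot":[0,0,0],"hand":0},{"linear":[-0.0337,0,-0.0253],"delta_rot":[0,0,0],"hand":0},{"linear":[-0.0337,0,-0.0253],"delta_rot":[0,0,0],"hand":0},{"linear":[-0.0337,0,-0.0253],"delta_rot":[0,0,0],"hand":0},{"linear":[-0.0337,0,-0.0253],"delta_rot":[0,0,0],"hand":0}]' 10
python3 -m pendant '[{"linear":[-0.0337,0,-0.0253],"delta_rot":[0,0,0],"hand":0},{"linear":[-0.0337,0,-0.0253],"delta_rot":[0,0,0],"hand":0},{"linear":[-0.0337,0,-0.0253],"delta_rot":[0,0,0],"hand":0},{"linear":[-0.0337,0,-0.0253],"delta_rot":[0,0,0],"hand":0},{"linear":[-0.0337,0,-0.0253],"delta_rot":[0,0,0],"hand":0},{"linear":[-0.0337,0,-0.0253],"delta_rot":[0,0,0],"hand":0},{"linear":[-0.0337,0,-0.0253],"delta_rot":[0,0,0],"hand":0},{"linear":[-0.0337,0,-0.0253],"delta_rot":[0,0,0],"hand":0},{"linear":[-0.0337,0,-0.0253],"delta_rot":[0,0,0],"hand":0},{"linear":[-0.0337,0,-0.0253],"delta_rot":[0,0,0],"hand":0}]'
python3 -m pendant '[{"linear":[0,0,0],"delta_rot":[0,0.142,0],"hand":0},{"linear":[0,0,0],"delta_rot":[0,0.142,0],"hand":0},{"linear":[0,0,0],"delta_rot":[0,0.142,0],"hand":0},{"linear":[0,0,0],"delta_rot":[0,0.142,0],"hand":0},{"linear":[0,0,0],"delta_rot":[0,0.142,0],"hand":0},{"linear":[0,0,0],"delta_rot":[0,0.142,0],"hand":0},{"linear":[0,0,0],"delta_rot":[0,0.142,0],"hand":0},{"linear":[0,0,0],"delta_rot":[0,0.142,0],"hand":0},{"linear":[0,0,0],"delta_rot":[0,0.142,0],"hand":0},{"linear":[0,0,0],"delta_rot":[0,0.142,0],"hand":0},{"linear":[0,0,0],"delta_rot":[0,0.142,0],"hand":0},{"linear":[0,0,0],"delta_rot":[0,0.147,0],"hand":0},{"linear":[0,0,0],"delta_rot":[0,0,0],"hand":0}]'
python3 -c "
from geo import *
rep([0,-.12,.15])"
```

```text
clock: 1.4
tool_pos: [0.2975, 0.1428, 0.3417]
eef_rot: [-0.558, 0.558, 0.434, -0.434]
wrist_force: [1.2, 0.7, -0.7]
finger_gap: 0.0006
clock: 2.4
tool_pos: [0.4604, -0.246, 0.3414]
eef_rot: [0.558, -0.558, -0.434, 0.434]
wrist_force: [0.8, 0.4, 0.2]
finger_gap: 0.0009
clock: 3.7
tool_pos: [0.4601, -0.2443, 0.3415]
eef_rot: [0.694, -0.694, 0.136, -0.136]
wrist_force: [-0.6, 0.5, -0.6]
finger_gap: 0.001
t 3.7 tip case [ 0.0009 -0.1299  0.3008] F case [-0.7  0.3 -0.6] q [-0.72  0.28  1.18 -0.    1.68 -0.33]
 rotvec(tool) to goal 1 [-0.    -0.001 -0.001]
 rotvec(tool) to goal -1 [ 1.00e-03  3.14e+00 -0.00e+00]
 shift tool [-0.0008  0.1508  0.0099] goal-frame [-0.0009  0.0099 -0.1508]
```

```bash
python3 -m pendant '[{"linear":[0,0.038,0],"delta_rot":[0,0,0],"hand":0},{"linear":[0,0.039,0],"delta_rot":[0,0,0],"hand":0},{"linear":[0,0.038,0],"delta_rot":[0,0,0],"hand":0},{"linear":[0,0.038,0],"delta_rot":[0,0,0],"hand":0},{"linear":[0,0,0],"delta_rot":[0,0,0],"hand":0},{"linear":[0,-0.002,0.0155],"delta_rot":[0,0,0],"hand":0},{"linear":[0,-0.002,0.0155],"delta_rot":[0,0,0],"hand":0},{"linear":[0,-0.002,0.0155],"delta_rot":[0,0,0],"hand":0},{"linear":[0,-0.002,0.0155],"delta_rot":[0,0,0],"hand":0},{"linear":[0,0.001,0.01],"delta_rot":[0,0,0],"hand":0},{"linear":[0,0.001,0.01],"delta_rot":[0,0,0],"hand":0},{"linear":[0,0.004,0.009],"delta_rot":[0,0,0],"hand":0},{"linear":[0,0.004,0.009],"delta_rot":[0,0,0],"hand":0},{"linear":[0,0.006,0.008],"delta_rot":[0,0,0],"hand":0},{"linear":[0,0.006,0.008],"delta_rot":[0,0,0],"hand":0}]'
python3 - <<'E'
from geo import *
from plant import camera
import cv2
rep()
a=camera("side")[110:310,210:410,::-1]
cv2.imwrite("pics/s1.png",cv2.resize(a,(600,600),interpolation=cv2.INTER_CUBIC))
E
```

```text
clock: 5.2
tool_pos: [0.504, -0.1363, 0.1741]
eef_rot: [0.694, -0.694, 0.136, -0.136]
wrist_force: [0.5, -2.0, 0.6]
finger_gap: 0.0005
t 5.2 tip case [ 0.001  -0.0134  0.1334] F case [ 1.2 -1.6  0.6] q [-0.49  0.4   1.49  0.    1.25 -0.11]
 rotvec(tool) to goal 1 [-0. -0. -0.]
 rotvec(tool) to goal -1 [ 1.000e-03  3.141e+00 -0.000e+00]
```

View pics/s1.png

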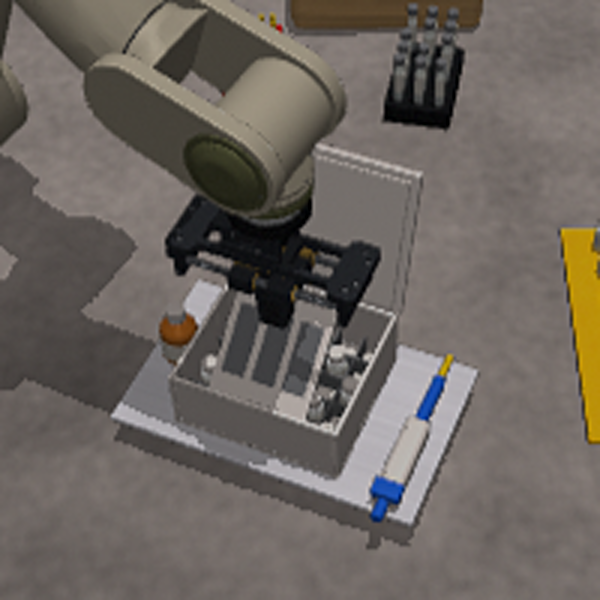

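The fingertips (275,310 in the crop) are on the flap's outer face and it is swinging in. Continuing along the arc.

```bash
python3 -m pendant '[{"linear":[0,0.0075,0.0067],"delta_rot":[0,0,0],"hand":0},{"linear":[0,0.0075,0.0067],"delta_rot":[0,0,0],"hand":0},{"linear":[0,0.0085,0.005],"delta_rot":[0,0,0],"hand":0},{"linear":[0,0.0085,0.005],"delta_rot":[0,0,0],"hand":0},{"linear":[0,0.0095,0.0034],"delta_rot":[0,0,0],"hand":0},{"linear":[0,0.0095,0.0034],"delta_rot":[0,0,0],"hand":0},{"linear":[0,0.0075,0.002],"delta_rot":[0,0,0],"hand":0},{"linear":[0,0.0075,0.001],"delta_rot":[0,0,0],"hand":0},{"linear":[0,0,0],"delta_rot":[0,0,0],"hand":0}]'
python3 -c "
from geo import *
rep()"
python3 -m pendant '[{"linear":[0,0.003,0],"delta_rot":[0,0,0],"hand":0},{"linear":[0,0.002,0],"delta_rot":[0,0,0],"hand":0},{"linear":[0,0,0],"delta_rot":[0,0,0],"hand":0}]'
python3 -c "
from geo import *
rep()"
```

```text
clock: 6.15
tool_pos: [0.5163, -0.1065, 0.1128]
eef_rot: [-0.693, 0.695, -0.134, 0.136]
wrist_force: [-13.4, 1.7, 41.7]
finger_gap: 0.001
t 6.15 tip case [0.0012 0.019  0.0721] F case [-13.1  -3.5  41.7] q [-0.43  0.48  1.56 -0.    1.09 -0.04]
 rotvec(tool) to goal 1 [0.002 0.001 0.003]
 rotvec(tool) to goal -1 [ 5.000e-03 -3.141e+00 -3.000e-03]
clock: 6.45
tool_pos: [0.5166, -0.1065, 0.1118]
eef_rot: [-0.693, 0.695, -0.133, 0.138]
wrist_force: [-27.7, 6.8, 81.9]
finger_gap: 0.0004
t 6.45 tip case [0.0015 0.019  0.0711] F case [-28.2  -4.1  81.9] q [-0.43  0.48  1.57 -0.    1.09 -0.04]
 rotvec(tool) to goal 1 [0.002 0.001 0.007]
 rotvec(tool) to goal -1 [ 1.200e-02 -3.141e+00 -3.000e-03]
```

The force is too high (82 N), so I'm backing off at once and looking.

```bash
python3 -m pendant '[{"linear":[0,-0.006,0],"delta_rot":[0,0,0],"hand":0},{"linear":[0,-0.006,0],"delta_rot":[0,0,0],"hand":0}]'
python3 - <<'E'
from geo import *
from plant import camera
import cv2
rep()
a=camera("side")[145:285,240:380,::-1];b=camera("scene")[150:290,200:340,::-1]
f=lambda i:cv2.resize(i,(400,400),interpolation=cv2.INTER_CUBIC)
cv2.imwrite("pics/s2.png",np.hstack([f(a),f(b)]))
E
```

```text
clock: 6.65
tool_pos: [0.5163, -0.1061, 0.1169]
eef_rot: [-0.694, 0.694, -0.135, 0.136]
wrist_force: [1.3, 0.8, -0.1]
finger_gap: 0.0009
t 6.65 tip case [0.0011 0.0193 0.0762] F case [ 0.9  1.2 -0.1] q [-0.43  0.47  1.56  0.    1.11 -0.04]
 rotvec(tool) to goal 1 [-0.    -0.     0.002]
 rotvec(tool) to goal -1 [-3.000e-03  3.141e+00 -0.000e+00]
```

View pics/s2.png

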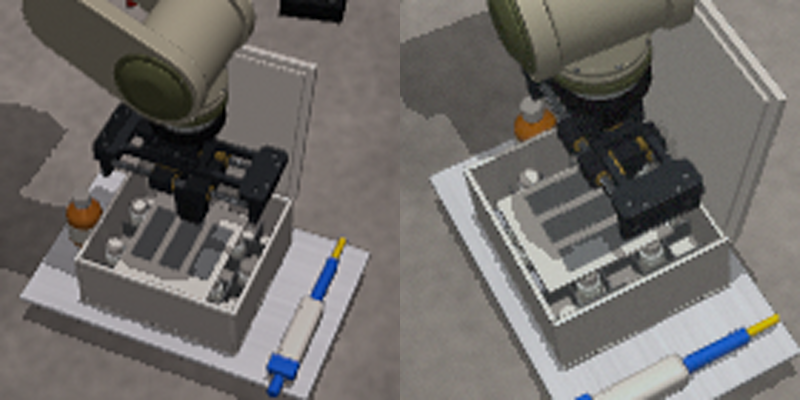

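```bash
python3 -m pendant '[{"linear":[0,-0.045,0],"delta_rot":[0,0,0],"hand":0},{"linear":[0,-0.045,0],"delta_rot":[0,0,0],"hand":0},{"linear":[0,-0.045,0],"delta_rot":[0,0,0],"hand":0},{"linear":[0,-0.045,0],"delta_rot":[0,0,0],"hand":0},{"linear":[0,-0.045,0],"delta_rot":[0,0,0],"hand":0},{"linear":[0,0,0.04],"delta_rot":[0,0,0],"hand":0},{"linear":[0,0,0.04],"delta_rot":[0,0,0],"hand":0},{"linear":[0,0,0.04],"delta_rot":[0,0,0],"hand":0},{"linear":[0,0,0.045],"delta_rot":[0,0,0],"hand":0},{"linear":[0,0,0],"delta_rot":[0,0,0],"hand":0}]'
python3 - <<'E'
from geo import *
from plant import camera
import cv2
rep()
a=camera("side")[170:270,260:360,::-1];b=camera("scene")[170:270,210:310,::-1]
f=lambda i:cv2.resize(i,(400,400),interpolation=cv2.INTER_CUBIC)
cv2.imwrite("pics/s3.png",np.hstack([f(a),f(b)]))
E
```

```text
clock: 7.75
tool_pos: [0.5796, 0.0508, 0.3388]
eef_rot: [0.695, -0.694, 0.135, -0.133]
wrist_force: [-0.9, -0.4, 0.8]
finger_gap: 0.0004
t 7.75 tip case [0.0006 0.1885 0.2981] F case [-0.6 -0.7  0.8] q [-0.12  0.4   1.01  0.    1.74  0.26]
 rotvec(tool) to goal 1 [-0.     0.005 -0.003]
 rotvec(tool) to goal -1 [-4.000e-03 -3.137e+00  1.000e-03]
```

View pics/s3.png

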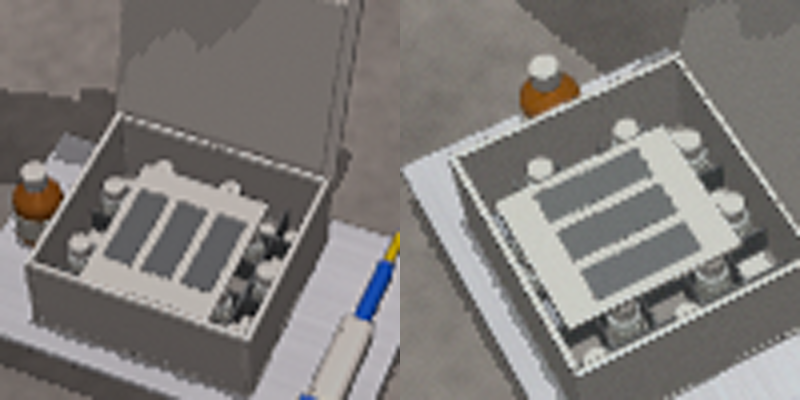

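The flap appears flat: its free edge runs (140,163)-(268,205) in the side crop and (262,126)-(340,245) in the scene crop. I'll fit its angle.

Run:
```python
from geo import *
S={"side":((30,266),(248,340),(328,178),(121,115),(83,278),(212,323),(268,205),(140,163)),
"scene":((52,155),(177,373),None,(278,55),(97,205),(175,325),(340,245),(262,126))}
sc={"side":(260,170),"scene":(210,170)}
def mod(v):
    return world(v,[[-.09,-.08,.075],[.09,-.08,.075],[.09,.08,.075],[-.09,.08,.075],flap(-.052,0,v[4],.005),flap(.052,0,v[4],.005),flap(.052,.118,v[4],.005),flap(-.052,.118,v[4],.005)])
def res(v):
    o=[]
    for n in S:
        p=proj(camera_info(n),mod(v))
        o+=[p[i]-(np.array(s)/4+sc[n]) for i,s in enumerate(S[n]) if s]
    return np.array(o).ravel()
r=least_squares(res,[.5,-.12,-.38,.03,0]);J=np.linalg.inv(r.jac.T@r.jac)
print(r.x.round(4),np.sqrt(np.diag(J)).round(4)*.6); print(res(r.x).reshape(-1,2).round(1).tolist())
for t in(0,.05,.1,.15):
    q=least_squares(lambda u:res(np.r_[u,t]),r.x[:4]); print(t,q.cost,q.x.round(4))
```

```text
[ 0.5087 -0.123  -0.3825  0.0322 -0.0059] [0.00066 0.0009  0.00474 0.00156 0.01428]
[[-1.5, -1.0], [0.3, -0.4], [0.3, -0.3], [-1.1, -1.0], [-1.3, -0.3], [-1.4, -0.6], [-0.1, -0.5], [1.0, 0.2], [-0.2, 0.9], [0.9, 1.4], [0.4, -0.3], [-0.6, 0.3], [-1.3, 1.7], [1.3, -0.1], [0.7, 0.2]]
0 11.412300953107115 [ 0.5087 -0.1229 -0.3831  0.032 ]
0.05 13.850087087896961 [ 0.5087 -0.1228 -0.3875  0.0304]
0.1 19.87173776273817 [ 0.5088 -0.1226 -0.3919  0.0287]
0.15 29.048611023734228 [ 0.509  -0.1223 -0.3963  0.0271]
```

The flap angle fits 0 ± 0.02 rad. The early contact (8–9 mm high) fits closed fingertips reaching further than the stated 8 mm, so I'll allow for that. Next is the cover.

```bash
python3 -m pendant '[{"linear":[0,0.028,0],"delta_rot":[0,0,0],"hand":0},{"linear":[0,0.028,0],"delta_rot":[0,0,0],"hand":0},{"linear":[0,0.028,0],"delta_rot":[0,0,0],"hand":0},{"linear":[0,-0.0017,-0.015],"delta_rot":[0,0,0],"hand":0},{"linear":[0,-0.0017,-0.015],"delta_rot":[0,0,0],"hand":0},{"linear":[0,-0.0017,-0.015],"delta_rot":[0,0,0],"hand":0},{"linear":[0,-0.0017,-0.015],"delta_rot":[0,0,0],"hand":0},{"linear":[0,-0.0017,-0.015],"delta_rot":[0,0,0],"hand":0},{"linear":[0,-0.0017,-0.015],"delta_rot":[0,0,0],"hand":0},{"linear":[0,0,-0.012],"delta_rot":[0,0,0],"hand":0},{"linear":[0,0,-0.012],"delta_rot":[0,0,0],"hand":0},{"linear":[0,0.002,-0.009],"delta_rot":[0,0,0],"hand":0},{"linear":[0,0.002,-0.009],"delta_rot":[0,0,0],"hand":0},{"linear":[0,0.002,-0.009],"delta_rot":[0,0,0],"hand":0},{"linear":[0,0.0037,-0.0087],"delta_rot":[0,0,0],"hand":0},{"linear":[0,0.0037,-0.0087],"delta_rot":[0,0,0],"hand":0},{"linear":[0,0.0037,-0.0087],"delta_rot":[0,0,0],"hand":0}]'
python3 -c "
from geo import *
rep()"
```

```text
clock: 9.55
tool_pos: [0.5152, -0.1086, 0.2494]
eef_rot: [0.694, -0.694, 0.136, -0.135]
wrist_force: [0.9, 1.3, 0.2]
finger_gap: 0.0003
t 9.55 tip case [0.0009 0.0165 0.2087] F case [0.3 1.5 0.2] q [-0.43  0.34  1.36  0.    1.45 -0.05]
 rotvec(tool) to goal 1 [-0. -0. -0.]
 rotvec(tool) to goal -1 [ 1.000e-03  3.142e+00 -0.000e+00]
```

```bash
python3 -m pendant '[{"linear":[0,0.009,-0.009],"delta_rot":[0,0,0],"hand":0},{"linear":[0,0.009,-0.009],"delta_rot":[0,0,0],"hand":0},{"linear":[0,0.0067,-0.0063],"delta_rot":[0,0,0],"hand":0},{"linear":[0,0.0067,-0.0063],"delta_rot":[0,0,0],"hand":0},{"linear":[0,0.0067,-0.0063],"delta_rot":[0,0,0],"hand":0},{"linear":[0,0.008,-0.005],"delta_rot":[0,0,0],"hand":0},{"linear":[0,0.008,-0.005],"delta_rot":[0,0,0],"hand":0},{"linear":[0,0.008,-0.005],"delta_rot":[0,0,0],"hand":0},{"linear":[0,0.0087,-0.0033],"delta_rot":[0,0,0],"hand":0},{"linear":[0,0.0087,-0.0033],"delta_rot":[0,0,0],"hand":0},{"linear":[0,0.0087,-0.0033],"delta_rot":[0,0,0],"hand":0},{"linear":[0,0.008,-0.002],"delta_rot":[0,0,0],"hand":0},{"linear":[0,0.008,-0.002],"delta_rot":[0,0,0],"hand":0},{"linear":[0,0,0],"delta_rot":[0,0,0],"hand":0}]'
python3 -c "
from geo import *
rep()"
```

```text
clock: 10.95
tool_pos: [0.4903, -0.1689, 0.1445]
eef_rot: [0.694, -0.694, 0.136, -0.135]
wrist_force: [0.5, -0.4, 0.4]
finger_gap: 0.0005
t 10.95 tip case [ 0.0005 -0.0487  0.1038] F case [ 0.6 -0.2  0.4] q [-0.56  0.43  1.54 -0.    1.17 -0.17]
 rotvec(tool) to goal 1 [-0.    -0.    -0.002]
 rotvec(tool) to goal -1 [ 3.000e-03  3.141e+00 -0.000e+00]
```

```bash
python3 -m pendant '[{"linear":[0,0.004,0],"delta_rot":[0,0,0],"hand":0},{"linear":[0,0.004,0],"delta_rot":[0,0,0],"hand":0},{"linear":[0,0,0],"delta_rot":[0,0,0],"hand":0}]'
python3 -c "
from geo import *
rep()"
```

```text
clock: 11.25
tool_pos: [0.4907, -0.1689, 0.1373]
eef_rot: [0.694, -0.694, 0.136, -0.135]
wrist_force: [0.3, 0.1, 0.2]
finger_gap: 0.0003
t 11.25 tip case [ 0.0009 -0.0486  0.0966] F case [0.2 0.2 0.2] q [-0.56  0.44  1.55  0.    1.15 -0.17]
 rotvec(tool) to goal 1 [-0. -0. -0.]
 rotvec(tool) to goal -1 [ 1.000e-03  3.142e+00 -0.000e+00]
```

```bash
python3 -m pendant '[{"linear":[0,0.003,0],"delta_rot":[0,0,0],"hand":0},{"linear":[0,0.0015,0],"delta_rot":[0,0,0],"hand":0},{"linear":[0,0,0],"delta_rot":[0,0,0],"hand":0}]'
python3 - <<'E'
from geo import *
from plant import camera
import cv2
rep()
a=camera("side")[145:285,240:380,::-1];b=camera("scene")[150:290,200:340,::-1]
f=lambda i:cv2.resize(i,(400,400),interpolation=cv2.INTER_CUBIC)
cv2.imwrite("pics/s4.png",np.hstack([f(a),f(b)]))
E
```

```text
clock: 11.55
tool_pos: [0.4909, -0.1691, 0.1345]
eef_rot: [-0.694, 0.694, -0.135, 0.136]
wrist_force: [-3.6, 1.9, 13.9]
finger_gap: 0.0005
t 11.55 tip case [ 0.0012 -0.0486  0.0938] F case [-4.1  0.4 13.9] q [-0.56  0.44  1.56 -0.    1.14 -0.17]
 rotvec(tool) to goal 1 [0.    0.    0.002]
 rotvec(tool) to goal -1 [ 2.000e-03 -3.141e+00 -1.000e-03]
```

View pics/s4.png

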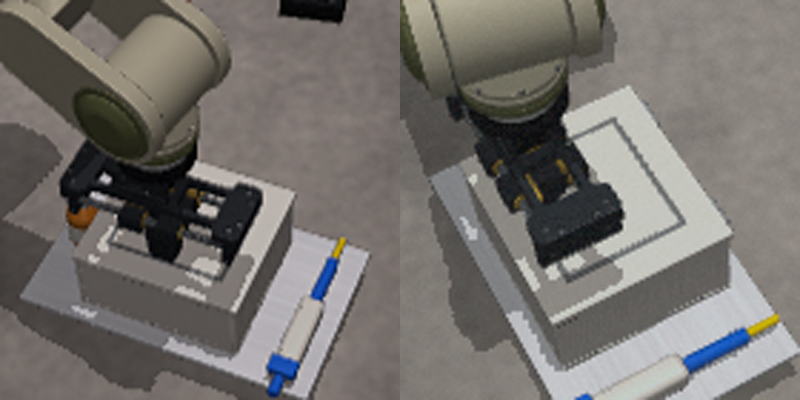

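The cover is shut flat on the rim: 14 N at the expected height, above the hinge's 1–4 N. Retreating for a last check.

```bash
python3 -m pendant '[{"linear":[0,-0.03,0],"delta_rot":[0,0,0],"hand":0},{"linear":[0,-0.045,0],"delta_rot":[0,0,0],"hand":0},{"linear":[0,-0.045,0],"delta_rot":[0,0,0],"hand":0},{"linear":[0,-0.045,0],"delta_rot":[0,0,0],"hand":0},{"linear":[-0.045,0,0],"delta_rot":[0,0,0],"hand":0},{"linear":[-0.045,0,0],"delta_rot":[0,0,0],"hand":0},{"linear":[0,0,0],"delta_rot":[0,0,0],"hand":0},{"linear":[0,0,0],"delta_rot":[0,0,0],"hand":0}]'
python3 - <<'E'
from geo import *
from plant import camera
import cv2
rep()
a=camera("side")[130:290,230:390,::-1];b=camera("scene")[140:300,190:350,::-1]
f=lambda i:cv2.resize(i,(400,400),interpolation=cv2.INTER_CUBIC)
cv2.imwrite("pics/s5.png",np.hstack([f(a),f(b)]))
for n,o in(("side",(230,130)),("scene",(190,140))):
  for t in(0,.05): print(n,t,((proj(camera_info(n),world(V,[cov(-.092,.162,t,.009),cov(.092,.162,t,.009)]))-o)*2.5).round().tolist())
E
```

```text
clock: 12.45
tool_pos: [0.4071, -0.135, 0.2986]
eef_rot: [-0.694, 0.694, -0.135, 0.136]
wrist_force: [-0.2, -0.3, 1.0]
finger_gap: 0.0007
t 12.45 tip case [-0.0893 -0.0485  0.2579] F case [-0.1 -0.4  1. ] q [-0.6   0.13  1.5   0.    1.51 -0.21]
 rotvec(tool) to goal 1 [ 0.    -0.     0.001]
 rotvec(tool) to goal -1 [-2.000e-03  3.141e+00  0.000e+00]
side 0 [[86.0, 260.0], [231.0, 309.0]]
side 0.05 [[86.0, 255.0], [231.0, 305.0]]
scene 0 [[77.0, 168.0], [159.0, 309.0]]
scene 0.05 [[76.0, 163.0], [159.0, 304.0]]
```

View pics/s5.png

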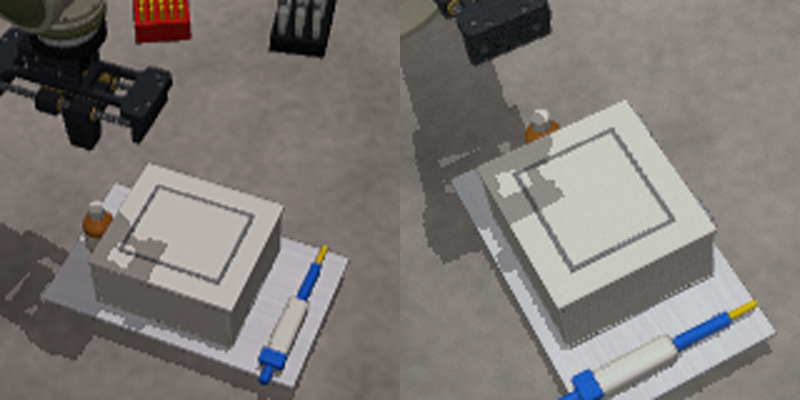

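The cover's free edge, about (90,262)-(231,309) in the side view, matches the prediction for angle 0. The bottle and pipette look unmoved and the arm is clear.

```bash
python3 -c "
from plant import robot
print(robot.finish_job())"
```

```text
the job is handed in; nothing more can be done
None
```

I closed the case with the closed fingertips: first the flap down onto its seat, then the cover down onto the rim. I handed the job in at about 12.5 s on the robot's clock; no verdict was reported.

**Last checks:**
- **Flap:** the camera fit before shutting the cover gave 0 ± 0.02 rad. I couldn't look at it again once the cover was shut.
- **Cover:** it took 14 N at the height expected for shut, and the final pictures match angle 0, not 0.05 rad.
- **Bystanders and arm:** the bottle and pipette look unmoved in the final pictures. I didn't check the tube rack, tip box and microplate closely, but the arm never went near them. The arm was clear of everything, with no significant wrist force.
- **Vials:** they looked upright after the flap went down. I didn't measure how far they had moved.

**What disagreed:** pressing the flap home, contact came about 9 mm higher than calculated, and the wrist force reached 82 N (limit 120 N) before I backed off. The likely cause is that the fingertips reach further when closed than the stated 8 mm. The cover contact showed the same offset, so I think the load was on the fingertips and not on the gripper body, which has a 40 N limit. I couldn't confirm that directly.

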